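# Find the specimen box with the loose pod and hold it out for regluing

## Task

In one of the three clear specimen boxes on the mounting bench the seed pod has come unglued: pick the boxes up one at a time and shake each back and forth along its length, clear of the bench, until you find the one that rattles, setting any sound box gently back upright where it stood. Then hold the rattling box out over the middle of the blank white card, level and still, 10 to 20 cm above it, and finish there while still holding it in the gripper. Leave the glue bottle, glue gun and pen pot alone.

Things in the scene. Friction and masses are not known exactly. Their poses are not given: they have to be found in the camera images.
- box_left: One of three identical closed specimen boxes, the left one as the robot sees it (largest y): white tray 16 mm high under a clear rigid cover, brown woody pod inside; 110 mm long (its x), 50 wide (its y), 48 high, about 0.2 kg, loose on the bench, its x within 0.5 rad of the robot's x. Origin: centre of underside, z up. Hard side walls, gripped across the 50 mm, mid-length, 30 to 40 N.
- box_middle: One of three identical closed specimen boxes, the middle one: white tray 16 mm high under a clear rigid cover, brown woody pod inside; 110 mm long (its x), 50 wide (its y), 48 high, about 0.2 kg, loose on the bench, its x within 0.5 rad of the robot's x. Origin: centre of underside, z up. Hard side walls, gripped across the 50 mm, mid-length, 30 to 40 N.
- box_right: One of three identical closed specimen boxes, the right one (smallest y): white tray 16 mm high under a clear rigid cover, brown woody pod inside; 110 mm long (its x), 50 wide (its y), 48 high, about 0.2 kg, loose on the bench, its x within 0.5 rad of the robot's x. Origin: centre of underside, z up. Hard side walls, gripped across the 50 mm, mid-length, 30 to 40 N.
- pod_left (a joint): Pod's place along the x of box_left, in rad on a dome of 90 mm radius (0.1 = 9 mm): 0, the middle, where it was glued, at the start. In two boxes it stays within 0.03 of 0 however shaken; in one (any of them) the 80 g pod is loose, slides to +-0.22, knocks on its stops when shaken and stays at one end, also when set down: plainly seen through the cover, only faintly felt.
- pod_middle (a joint): Pod's place along the x of box_middle, in rad on a dome of 90 mm radius (0.1 = 9 mm): 0, the middle, where it was glued, at the start. In two boxes it stays within 0.03 of 0 however shaken; in one (any of them) the 80 g pod is loose, slides to +-0.22, knocks on its stops when shaken and stays at one end, also when set down: plainly seen through the cover, only faintly felt.
- pod_right (a joint): Pod's place along the x of box_right, in rad on a dome of 90 mm radius (0.1 = 9 mm): 0, the middle, where it was glued, at the start. In two boxes it stays within 0.03 of 0 however shaken; in one (any of them) the 80 g pod is loose, slides to +-0.22, knocks on its stops when shaken and stays at one end, also when set down: plainly seen through the cover, only faintly felt.
- card_mid (a point): Centre of the top of the blank white mounting card, 150 mm (x) by 210 mm (y), lying flat on the bench beyond the boxes, fixed, 1 mm thick, z up.
- glue_bottle: White glue bottle, 44 mm across, 130 mm high, standing; origin at centre of its underside. A bystander.
- glue_gun: Black hot-glue gun lying on its side, about 250 mm with its stick and nozzle, 28 mm high; origin under the middle of its barrel. A bystander.
- pen_pot: Clear pen pot, 70 mm across, 90 mm high, with pens up to 150 mm; origin at centre of its underside. A bystander.
Things that resemble listed ones, but are neither listed nor needed, are in the scene too. Leave any blue or pink look-alike of the box_right alone.

How it is judged:
By the outcome, as a careful person would: the job done as asked, in the order asked, and still so for the second after the job is handed in, while the arm keeps its last pose, push and grip.
It also fails if it takes over 67 s, if anything falls off the work surface, if the arm or the gripper's body presses on something with over 40 N, if the wrist force passes 120 N, or if a joint passes its speed limit or range.

## Robot

A 6-joint arm with a two-finger parallel gripper is mounted at the origin on the work surface. World frame = base frame: x ahead of the robot, y to its left, z up, the work surface at z = 0. Lengths are in mm, angles in degrees, forces in N, time in s.
With the tool pointing down it reaches from about 300 to 850 mm from the base axis. Payload 4.2 kg.
Tool frame: the origin (TCP) lies between the finger pads; the fingertips stand 8 mm ahead of it and the grasp point (between the pads) lies 11 mm behind it; x points along the fingers, y is the direction in which the jaws open and shut, and the axes are right-handed (so a half turn about x gives the same grasp; the last joint's range is limited). The gripper opens to 91 mm and grips with 3 to 60 N. Pads are 32 mm wide; open, the fingers measure 118 mm over their backs; the gripper's body (76 mm by 178 mm) begins 60 mm behind the grasp point.
Start: joints at [-67.494, 18.312, 89.639, -0, 72.044, -1.146], TCP at [230.681, -526.715, 221.976] pointing down, gripper open.
Joint ranges: [-177.97, 177.97], [-48.28, 115.42], [12.27, 149.76], [-77.06, 257.06], [2.81, 150.46], [-146.56, 146.56]. Speed limits (degrees/s): [147.25, 147.25, 180, 180, 180, 180].

## Interface

Orientations are given as [roll, pitch, yaw] about the fixed x, y, z axes, in that order (R = Rz(yaw) Ry(pitch) Rx(roll)).
In Python, from workcell import env gives the robot as it stands.
- The arm moves only by the tool arm_command, never from a script. Its arguments are lists of equal length, an entry for each row: "slide": the shift along the tool's x, y, z in cm, a list of three; "turn": the turn, a rotation vector about the tool's x, y, z in rad, a list of three; "grip": the closure in counts, from 0 (fully open) to 255 (shut). A call has 1 to 20 rows; each row is the pose to reach, as a shift and turn from the pose commanded when the call began, along the tool's axes at that moment; what a row does not reach only later rows make up. A row lasts 1/12 s, in which the tool goes at most 41.7 mm and 7.16 degrees, less where a joint would pass 70% of its speed; a pose out of reach is approached as far as the arm can. A call with a gripper value outside its range is refused whole. The fingers move at their own pace and stop on an object; "newtons" is the grip in N (left out, the last holds). Time passes only in rows, so rows that repeat a pose let the fingers close. It gives the time, the measured TCP pose, the force and the opening at its end, in the units of the state.
- env.state(): the state, without advancing time (a new reading comes with each control period).
- env.grab_frame(name): name is "scene" or "top" or "wrist"; returns (picture, depth): 420x560x3 uint8, red, green, blue; 420x560 float32, mm along the optical axis (not along the pixel's ray), 0 where there is no reading.
- env.calibration(name): a dict with "K" (3x3 intrinsics, pixels), "k1" (the pictures are not rectified: a ray, as slopes to the right and down, at radius r is drawn at 1 + k1 r^2 times it, then the intrinsics apply), "camera_from_world" (4x4, takes a point from world to camera coordinates); the wrist camera has in their place "T_tool_cam" (4x4, takes a point from camera to tool coordinates, whose origin is the TCP and whose axes are the tool frame's). Camera axes: x right, y up, looking along -z (the intrinsics and any distortion apply to the point x, -y, -z); pixel columns grow to the right and rows downward; lengths in mm; the calibration is good to about 2 mm. A picture is of the moment at which its call begins: read the wrist's pose just before it. calibration takes no time and is no camera call.
- env.job_done(): hands the job in, once; it reports no verdict.
Trained networks look in the newest picture that a camera, given by its name, has taken for a name from the list of things; names that differ only in an ending like _2 or _b are one class to them, and where a whole thing is asked for, a point or a joint stands for the part that bears it (a point fixed in the world has none). Each returns a list of dicts, best first, with "p" (0 to 1); they miss things now and then, are a little off and sometimes report something else, mostly with a low value. They report only what shows in the picture. A call takes as long as a camera call. They do not tell look-alikes from the thing itself.
- env.search_frame(camera, label): "point" ([x, y, z] in mm, in world coordinates, good to about 4 mm: the middle of the surface that is visible of it).
The state is a dict: "time_s": time; "qpos": joint angles; "qvel": joint speeds; "effort": joint torques, N m; "ee_pos": TCP position; "ee_rot": TCP orientation; "force": force on the tool from outside, world axes, zero at the start; "torque": the same for the moment, N m; "gripper_width": finger opening in mm.
Only numpy, scipy, OpenCV 4.12 (cv2) and the standard library are available. Lean on these libraries where they do the work, as an engineer would, in place of code of your own. Each camera call takes 0.05 s, during which the arm holds its last target.

## Working session

There is one attempt and no reset: what is moved stays moved. The work goes in short steps, Python scripts to look and compute and a tool call to move; the robot and the scene stay as the last step left them, time stands still between calls to the robot, and variables do not carry over. Pictures are saved under pics/ and viewed, and the job is handed in when it is done.

Besides the shell and the picture viewer there is one more tool, called in YAML: its name, and indented under it one key for each argument. arm_command: Moves the arm, as the interface text tells. Its arguments: {"type":"object","properties":{"slide":{"type":"array","items":{"type":"array","items":{"type":"number"}}},"turn":{"type":"array","items":{"type":"array","items":{"type":"number"}}},"grip":{"type":"array","items":{"type":"number"}},"newtons":{"type":"number"}},"required":["slide","turn","grip"]}

```bash
ls; mkdir -p pics; cat > h.py <<'E'
import numpy as np, cv2
from workcell import env
def save(cam,fn):
    im,d=env.grab_frame(cam); cv2.imwrite('pics/'+fn,im[:,:,::-1]); np.save('pics/'+fn+'.npy',d); return im,d
E
python3 - <<'E'
from h import *
for c in ['scene','top']:
    save(c,c+'0.png'); 
    for l in ['box_left','card_mid','glue_bottle','glue_gun','pen_pot']:
        for r in env.search_frame(c,l): print(c,l,np.round(r['point'],0),round(r['p'],2))
print(env.state())
for c in ['scene','top','wrist']: print(env.calibration(c))
E
```

```text
pics
scene box_left [489. 212.  44.] 0.56
scene card_mid [658. -83.   0.] 0.73
scene glue_bottle [602. 417.  75.] 0.94
scene glue_bottle [404. 423.  64.] 0.71
scene glue_gun [ 639. -451.   28.] 0.71
scene pen_pot [401. 422.  66.] 0.94
top box_left [476. 223.  49.] 0.69
top card_mid [655. -80.  -1.] 0.81
top glue_bottle [585. 420.  83.] 0.87
top glue_gun [ 621. -450.   28.] 0.82
top pen_pot [400. 426.  60.] 0.83
top pen_pot [ 444. -238.   51.] 0.2
{'time_s': 0.6, 'qpos': array([-6.74950016e+01,  1.83111784e+01,  8.96384029e+01, -8.21562785e-04,
        7.20428053e+01, -1.14841433e+00]), 'qvel': array([ 0.02446051,  0.03216329,  0.01166038,  0.06110699, -0.16916541,
       -0.00199873]), 'effort': array([-2.18754126e-04, -4.12120378e+01, -2.32134748e+01,  7.28048966e-02,
        3.78613290e-02, -3.14289906e-06]), 'ee_pos': array([ 230.67556763, -526.72975621,  221.98722104]), 'ee_rot': array([ 82.99028907,  89.99234654, -73.356045  ]), 'force': array([ 0.29510371, -0.62617957,  0.13335762]), 'torque': array([-0.00643629,  0.01171839, -0.01927438]), 'gripper_width': 91.52984198561519}
{
[... 947 characters left out ...]
316e-01, -3.92105296e-03,  9.94233268e-01,
        -9.06023975e+02],
       [ 0.00000000e+00,  0.00000000e+00,  0.00000000e+00,
         1.00000000e+00]])}
{'K': array([[312.28174288,   0.        , 277.42439659],
       [  0.        , 312.28174288, 211.34849669],
       [  0.        ,   0.        ,   1.        ]]), 'k1': 0.023817654801613533, 'T_tool_cam': array([[-1.49754605e-05,  2.42107357e-01, -9.70249467e-01,
        -1.62010815e+02],
       [ 9.99999941e-01,  3.35564673e-04,  6.82991528e-05,
        -2.16857618e-01],
       [ 3.42117173e-04, -9.70249409e-01, -2.42107348e-01,
        -6.85027106e+01],
       [ 0.00000000e+00,  0.00000000e+00,  0.00000000e+00,
         1.00000000e+00]])}
```

View pics/scene0.png

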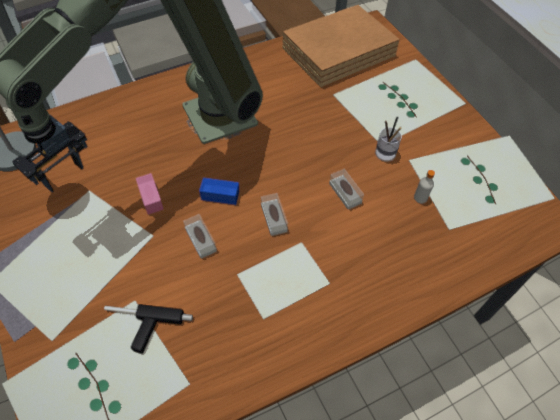

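View pics/top0.png

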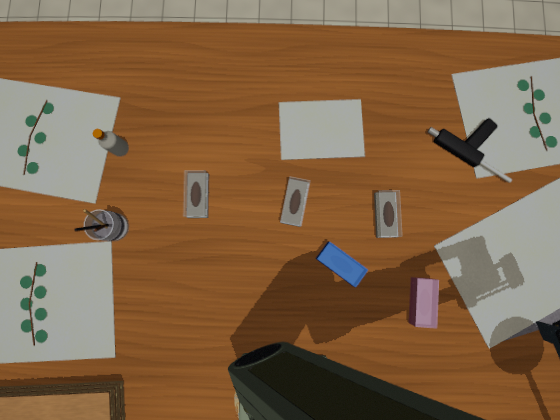

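```bash
cat >> h.py <<'E'
def cloud(cam,d):
    c=env.calibration(cam);K=c['K'];T=np.linalg.inv(c['camera_from_world'])
    u,v=np.meshgrid(np.arange(560.),np.arange(420.))
    p=np.stack([u,v],-1).reshape(-1,1,2)
    n=cv2.undistortPoints(p,K,np.array([c['k1'],0,0,0,0.])).reshape(420,560,2)
    P=np.stack([n[...,0]*d,-n[...,1]*d,-d],-1)
    return P@T[:3,:3].T+T[:3,3]
E
python3 - <<'E'
from h import *
g={'L':(480,220),'M':(465,-35),'R':(440,-240),'blue':(335,-130),'pink':(250,-330)}
for cam in ['top','scene']:
    d=np.load(f'pics/{cam}0.png.npy');W=cloud(cam,d)
    for k,(x,y) in g.items():
        m=(d>0)&(W[...,2]>38)&(W[...,2]<70)&(np.hypot(W[...,0]-x,W[...,1]-y)<90)
        q=W[m]; 
        if len(q)<30: print(cam,k,len(q));continue
        r=cv2.minAreaRect(q[:,:2].astype(np.float32)); print(cam,k,len(q),'c',np.round(r[0],1),'s',np.round(r[1],1),'a',round(r[2],1),'z',np.round(np.percentile(q[:,2],[5,50,95]),1))
    m=(np.hypot(W[...,0]-650,W[...,1]+80)<40);print('card z',np.median(W[m][:,2]))
E
```

```text
top L 1027 c [477.6 223. ] s [110.3  51. ] a 2.1 z [45.1 48.5 51.1]
top M 987 c [465.9 -14.1] s [ 49.7 110.1] a 80.0 z [45.9 48.6 51.2]
top R 1049 c [ 442.4 -239.5] s [110.1  51.8] a 3.0 z [45.2 48.4 51.1]
top blue 1057 c [ 320.2 -127.3] s [110.8  50.5] a 54.7 z [45.8 48.5 51.2]
top pink 1156 c [ 236.4 -324.5] s [ 53.7 111.9] a 87.3 z [44.5 48.6 51. ]
card z 1.8763608050273888
scene L 544 c [477.3 223.1] s [113.8  53.7] a 1.8 z [41.8 48.5 53.2]
scene M 598 c [465.9 -16.2] s [ 51.5 116.7] a 79.8 z [42.6 48.7 53.1]
scene R 612 c [ 442.7 -239.7] s [113.7  48.5] a 2.8 z [43.2 48.6 53.1]
scene blue 578 c [ 320.8 -130.2] s [112.1  56.5] a 55.7 z [41.9 48.7 53. ]
scene pink 502 c [ 238.4 -325.9] s [ 49.9 116. ] a 87.2 z [42.4 48.  52.3]
card z 1.8403055961639438
```

```bash
cat >> h.py <<'E'
from scipy.spatial.transform import Rotation as Ro
def go(x,y,z,yaw,flip=None):
    s=env.state();p=s['ee_pos'];R=Ro.from_euler('xyz',s['ee_rot'],degrees=True)
    best=None
    for f in ([0,180] if flip is None else [flip]):
        a=np.radians(yaw+90+f); X=np.array([0,0,-1.]);Y=np.array([np.cos(a),np.sin(a),0]);Z=np.cross(X,Y)
        T=Ro.from_matrix(np.stack([X,Y,Z],1)); v=(R.inv()*T).as_rotvec()
        if best is None or np.linalg.norm(v)<np.linalg.norm(best): best=v;bf=f
    print('t',round(s['time_s'],2),'tcp',np.round(p,1),'w',round(s['gripper_width'],1),'q',np.round(s['qpos'],0))
    print('slide cm',np.round(R.inv().apply(np.array([x,y,z])-p)/10,2),'turn',np.round(best,3),'flip',bf)
    print('toolaxes in world',np.round(R.as_matrix(),3).tolist())
E
python3 -c "
from h import *
go(442.5,-239.5,120,3)"
```

```text
t 0.6 tcp [ 230.7 -526.7  222. ] w 91.5 q [-67.  18.  90.  -0.  72.  -1.]
slide cm [ 10.2  -17.81 -30.93] turn [ 0.36 -0.   -0.  ] flip 180
toolaxes in world [[0.0, 0.401, -0.916], [-0.0, -0.916, -0.401], [-1.0, 0.0, 0.0]]
```

arm_command:
  slide:
    - [10.2,-17.8,-30.9]
    - [10.2,-17.8,-30.9]
    - [10.2,-17.8,-30.9]
    - [10.2,-17.8,-30.9]
    - [10.2,-17.8,-30.9]
    - [10.2,-17.8,-30.9]
    - [10.2,-17.8,-30.9]
    - [10.2,-17.8,-30.9]
    - [10.2,-17.8,-30.9]
    - [10.2,-17.8,-30.9]
    - [10.2,-17.8,-30.9]
    - [10.2,-17.8,-30.9]
  turn:
    - [0.36,0,0]
    - [0.36,0,0]
    - [0.36,0,0]
    - [0.36,0,0]
    - [0.36,0,0]
    - [0.36,0,0]
    - [0.36,0,0]
    - [0.36,0,0]
    - [0.36,0,0]
    - [0.36,0,0]
    - [0.36,0,0]
    - [0.36,0,0]
  grip: [0,0,0,0,0,0,0,0,0,0,0,0]
  newtons: 35

```text
time_s: 1.6
ee_pos: [442.4, -239.9, 120.1]
ee_rot: [89.7, 90.0, -87.3]
force: [0.3, -0.2, -0.5]
gripper_width: 91.3
```

```bash
python3 -c "
from h import *
go(442.5,-239.5,15,3)
save('wrist','w1.png')"
```

```text
t 1.6 tcp [ 442.4 -239.9  120.1] w 91.3 q [-30.  17. 108.  -0.  55.  57.]
slide cm [ 1.051e+01 -5.000e-02 -1.000e-02] turn [ 0.001  0.    -0.001] flip 180
toolaxes in world [[0.0, 0.054, -0.999], [-0.001, -0.999, -0.054], [-1.0, 0.001, 0.0]]
```

View pics/w1.png

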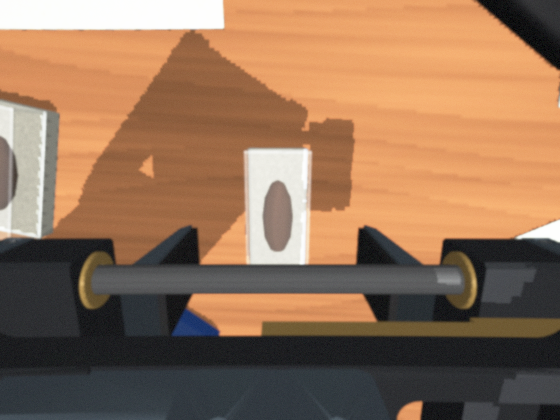

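arm_command:
  slide:
    - [3,0,0]
    - [6,0,0]
    - [8,0,0]
    - [9.5,0,0]
    - [10.5,0,0]
    - [10.5,0,0]
    - [10.5,0,0]
    - [10.5,0,0]
    - [10.5,0,0]
    - [10.5,0,0]
    - [10.5,0,0]
    - [10.5,0,0]
    - [10.5,0,0]
    - [10.5,0,0]
  turn:
    - [0,0,0]
    - [0,0,0]
    - [0,0,0]
    - [0,0,0]
    - [0,0,0]
    - [0,0,0]
    - [0,0,0]
    - [0,0,0]
    - [0,0,0]
    - [0,0,0]
    - [0,0,0]
    - [0,0,0]
    - [0,0,0]
    - [0,0,0]
  grip: [0,0,0,0,0,0,255,255,255,255,255,255,255,255]
  newtons: 35

```text
time_s: 2.82
ee_pos: [442.5, -239.8, 15.3]
ee_rot: [141.4, 90.0, -35.6]
force: [-1.0, 0.5, 2.4]
gripper_width: 50.0
```

```bash
python3 -c "
from h import *
go(442.5,-239.5,15,3)
save('wrist','w2.png')"
```

```text
t 2.82 tcp [ 442.5 -239.8   15.3] w 50.0 q [-30.  25. 114.  -0.  41.  57.]
slide cm [ 0.03 -0.03  0.  ] turn [ 0.001 -0.    -0.   ] flip 180
toolaxes in world [[0.001, 0.053, -0.999], [-0.0, -0.999, -0.053], [-1.0, 0.0, -0.0]]
```

View pics/w2.png

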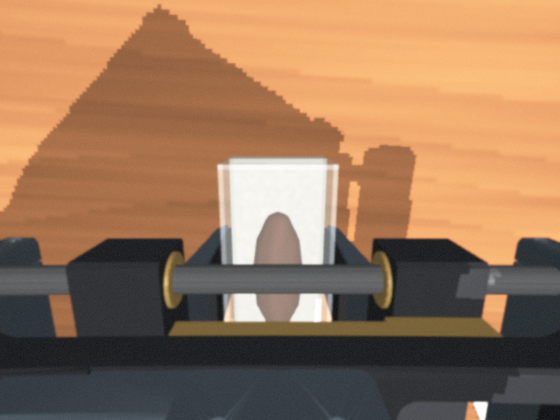

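arm_command:
  slide:
    - [-2,0,0]
    - [-5,0,0]
    - [-8,0,0]
    - [-10,0,0]
    - [-10,0,3]
    - [-10,0,3]
    - [-10,0,-3]
    - [-10,0,-3]
    - [-10,0,3]
    - [-10,0,3]
    - [-10,0,-3]
    - [-10,0,-3]
    - [-10,0,3]
    - [-10,0,3]
    - [-10,0,-3]
    - [-10,0,-3]
    - [-10,0,0]
    - [-10,0,0]
    - [-10,0,0]
  turn:
    - [0,0,0]
    - [0,0,0]
    - [0,0,0]
    - [0,0,0]
    - [0,0,0]
    - [0,0,0]
    - [0,0,0]
    - [0,0,0]
    - [0,0,0]
    - [0,0,0]
    - [0,0,0]
    - [0,0,0]
    - [0,0,0]
    - [0,0,0]
    - [0,0,0]
    - [0,0,0]
    - [0,0,0]
    - [0,0,0]
    - [0,0,0]
  grip: [255,255,255,255,255,255,255,255,255,255,255,255,255,255,255,255,255,255,255]

```text
time_s: 4.45
ee_pos: [440.7, -238.9, 113.7]
ee_rot: [-32.1, 89.8, 150.9]
force: [0.1, 0.1, -2.3]
gripper_width: 49.6
```

```bash
python3 -c "
from h import *
go(442.5,-239.5,15,3)
save('wrist','w3.png');save('scene','s3.png')
import cv2
a=cv2.imread('pics/w3.png');b=cv2.imread('pics/s3.png')[180:300,130:290];b=cv2.resize(b,(560,420));cv2.imwrite('pics/c3.png',cv2.resize(np.hstack([a,b]),(800,300)))"
```

```text
t 4.45 tcp [ 440.7 -238.9  113.7] w 49.6 q [-30.  18. 108.  -0.  55.  57.]
slide cm [ 9.87  0.08 -0.21] turn [-0.     0.003  0.002] flip 180
toolaxes in world [[-0.003, 0.052, -0.999], [0.002, -0.999, -0.052], [-1.0, -0.002, 0.003]]
```

View pics/c3.png

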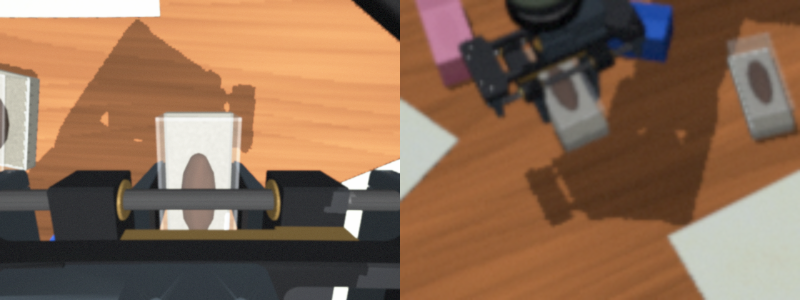

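arm_command:
  slide:
    - [0,0,4]
    - [0,0,0]
    - [0,0,-4]
    - [0,0,0]
    - [0,0,4]
    - [0,0,4]
    - [0,0,0]
    - [0,0,-4]
    - [0,0,-4]
    - [0,0,0]
    - [0,0,4]
    - [0,0,4]
    - [0,0,0]
    - [0,0,-4]
    - [0,0,-4]
    - [0,0,0]
    - [0,0,0]
    - [0,0,0]
    - [0,0,0]
  turn:
    - [0,0,0]
    - [0,0,0]
    - [0,0,0]
    - [0,0,0]
    - [0,0,0]
    - [0,0,0]
    - [0,0,0]
    - [0,0,0]
    - [0,0,0]
    - [0,0,0]
    - [0,0,0]
    - [0,0,0]
    - [0,0,0]
    - [0,0,0]
    - [0,0,0]
    - [0,0,0]
    - [0,0,0]
    - [0,0,0]
    - [0,0,0]
  grip: [255,255,255,255,255,255,255,255,255,255,255,255,255,255,255,255,255,255,255]

```text
time_s: 6.13
ee_pos: [442.6, -239.9, 115.2]
ee_rot: [155.5, 89.9, -21.5]
force: [-1.0, -0.8, -2.3]
gripper_width: 49.7
```

```bash
python3 -c "
from h import *
go(442.5,-239.7,16.5,3)
save('wrist','w4.png')
import cv2
a=cv2.imread('pics/w2.png');b=cv2.imread('pics/w4.png');cv2.imwrite('pics/c4.png',cv2.resize(np.hstack([a,b]),(800,300)))"
```

```text
t 6.13 tcp [ 442.6 -239.9  115.2] w 49.7 q [-30.  17. 108.   0.  55.  57.]
slide cm [ 9.87 -0.02  0.02] turn [-0.    -0.001 -0.   ] flip 180
toolaxes in world [[0.001, 0.052, -0.999], [-0.0, -0.999, -0.052], [-1.0, 0.0, -0.001]]
```

View pics/c4.png

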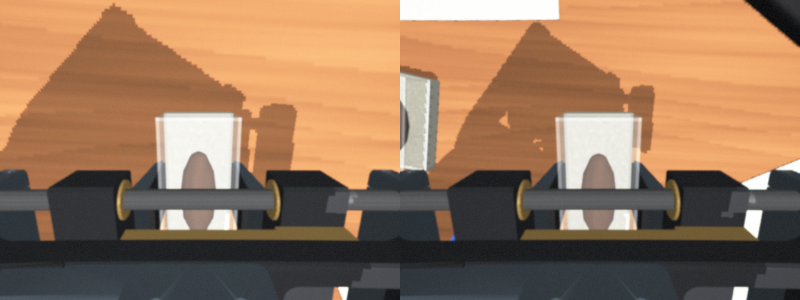

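arm_command:
  slide:
    - [2.5,0,0]
    - [5,0,0]
    - [7,0,0]
    - [8.3,0,0]
    - [9,0,0]
    - [9.4,0,0]
    - [9.7,0,0]
    - [9.85,0,0]
    - [9.95,0,0]
    - [9.95,0,0]
    - [9.95,0,0]
    - [9.95,0,0]
    - [9.95,0,0]
    - [9.95,0,0]
    - [9.95,0,0]
    - [9.95,0,0]
    - [9.95,0,0]
  turn:
    - [0,0,0]
    - [0,0,0]
    - [0,0,0]
    - [0,0,0]
    - [0,0,0]
    - [0,0,0]
    - [0,0,0]
    - [0,0,0]
    - [0,0,0]
    - [0,0,0]
    - [0,0,0]
    - [0,0,0]
    - [0,0,0]
    - [0,0,0]
    - [0,0,0]
    - [0,0,0]
    - [0,0,0]
  grip: [255,255,255,255,255,255,255,255,255,255,255,0,0,0,0,0,0]

```text
time_s: 7.6
ee_pos: [442.4, -239.8, 15.6]
ee_rot: [139.2, 90.0, -37.8]
force: [-0.1, -0.5, 1.3]
gripper_width: 87.2
```

```bash
python3 -c "
from h import *
print(env.state()['force'])
go(466,-15,120,-10)"
```

```text
[-0.05687293 -0.45739991  1.3099505 ]
t 7.6 tcp [ 442.4 -239.8   15.6] w 87.2 q [-30.  25. 114.  -0.  41.  57.]
slide cm [-10.45 -22.32  -3.54] turn [ 0.227 -0.    -0.   ] flip 180
toolaxes in world [[0.0, 0.053, -0.999], [-0.0, -0.999, -0.053], [-1.0, 0.0, -0.0]]
```

arm_command:
  slide:
    - [-3,0,0]
    - [-7,0,0]
    - [-10.4,0,0]
    - [-10.4,-22.3,-3.5]
    - [-10.4,-22.3,-3.5]
    - [-10.4,-22.3,-3.5]
    - [-10.4,-22.3,-3.5]
    - [-10.4,-22.3,-3.5]
    - [-10.4,-22.3,-3.5]
    - [-10.4,-22.3,-3.5]
    - [-10.4,-22.3,-3.5]
  turn:
    - [0,0,0]
    - [0,0,0]
    - [0,0,0]
    - [0.227,0,0]
    - [0.227,0,0]
    - [0.227,0,0]
    - [0.227,0,0]
    - [0.227,0,0]
    - [0.227,0,0]
    - [0.227,0,0]
    - [0.227,0,0]
  grip: [0,0,0,0,0,0,0,0,0,0,0]

```text
time_s: 8.52
ee_pos: [465.4, -14.2, 119.5]
ee_rot: [96.4, 90.0, -93.4]
force: [-0.4, -0.1, 0.8]
gripper_width: 91.1
```

```bash
python3 -c "
from h import *
go(466,-15,15,-10)
save('wrist','w5.png');_,d=save('top','t5.png');W=cloud('top',d)
for k,(x,y) in {'M':(466,-15),'R':(442,-240)}.items():
  m=(d>0)&(W[...,2]>38)&(W[...,2]<60)&(np.hypot(W[...,0]-x,W[...,1]-y)<70)
  if m.sum()>30: print(k,m.sum(),cv2.minAreaRect(W[m][:,:2].astype(np.float32)))
a=cv2.imread('pics/w5.png');b=cv2.imread('pics/t5.png');cv2.imwrite('pics/c5.png',cv2.resize(np.hstack([a,b]),(800,300)))"
```

```text
t 8.52 tcp [465.4 -14.2 119.5] w 91.1 q [ -3.  14. 112.  -0.  54.  97.]
slide cm [10.45  0.07 -0.07] turn [ 0.003 -0.    -0.   ] flip 180
toolaxes in world [[-0.0, -0.17, -0.985], [-0.0, -0.985, 0.17], [-1.0, 0.0, -0.0]]
M 350 ((436.7902526855469, -9.036415100097656), (49.58705139160156, 51.5407829284668), 79.52938842773438)
R 1052 ((442.50042724609375, -239.51710510253906), (110.05715942382812, 51.874568939208984), 2.806847095489502)
```

View pics/c5.png

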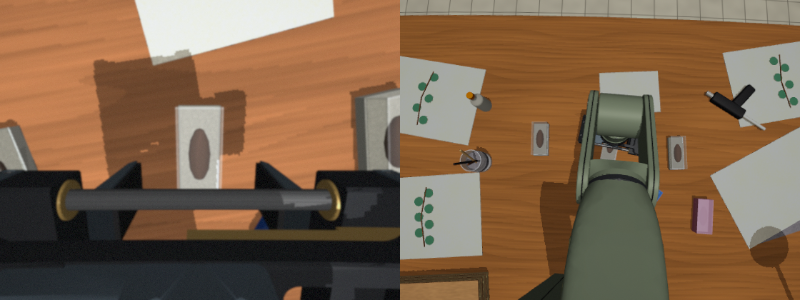

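arm_command:
  slide:
    - [3,0,0]
    - [6,0,0]
    - [8,0,0]
    - [9.5,0,0]
    - [10.4,0,0]
    - [10.4,0,0]
    - [10.4,0,0]
    - [10.4,0,0]
    - [10.4,0,0]
    - [10.4,0,0]
    - [10.4,0,0]
    - [10.4,0,0]
    - [10.4,0,0]
    - [10.4,0,0]
  turn:
    - [0,0,0]
    - [0,0,0]
    - [0,0,0]
    - [0,0,0]
    - [0,0,0]
    - [0,0,0]
    - [0,0,0]
    - [0,0,0]
    - [0,0,0]
    - [0,0,0]
    - [0,0,0]
    - [0,0,0]
    - [0,0,0]
    - [0,0,0]
  grip: [0,0,0,0,0,0,255,255,255,255,255,255,255,255]
  newtons: 35

```text
time_s: 9.78
ee_pos: [465.7, -15.2, 15.8]
ee_rot: [170.7, 90.0, -19.2]
force: [-1.1, 0.7, 2.8]
gripper_width: 50.0
```

```bash
python3 -c "
from h import *
go(466,-15,15,-10)
save('wrist','w6.png')"
```

```text
t 9.78 tcp [465.7 -15.2  15.8] w 50.0 q [ -3.  23. 119.  -0.  38.  97.]
slide cm [ 0.08 -0.02 -0.03] turn [ 0.001 -0.001 -0.   ] flip 180
toolaxes in world [[0.001, -0.173, -0.985], [-0.0, -0.985, 0.173], [-1.0, 0.0, -0.001]]
```

arm_command:
  slide:
    - [-2,0,0]
    - [-5,0,0]
    - [-8,0,0]
    - [-10,0,0]
    - [-10,0,3]
    - [-10,0,3]
    - [-10,0,-3]
    - [-10,0,-3]
    - [-10,0,3]
    - [-10,0,3]
    - [-10,0,-3]
    - [-10,0,-3]
    - [-10,0,3]
    - [-10,0,3]
    - [-10,0,-3]
    - [-10,0,-3]
    - [-10,0,0]
    - [-10,0,0]
    - [-10,0,0]
    - [-10,0,0]
  turn:
    - [0,0,0]
    - [0,0,0]
    - [0,0,0]
    - [0,0,0]
    - [0,0,0]
    - [0,0,0]
    - [0,0,0]
    - [0,0,0]
    - [0,0,0]
    - [0,0,0]
    - [0,0,0]
    - [0,0,0]
    - [0,0,0]
    - [0,0,0]
    - [0,0,0]
    - [0,0,0]
    - [0,0,0]
    - [0,0,0]
    - [0,0,0]
    - [0,0,0]
  grip: [255,255,255,255,255,255,255,255,255,255,255,255,255,255,255,255,255,255,255,255]

```text
time_s: 11.5
ee_pos: [465.5, -15.1, 115.1]
ee_rot: [27.6, 90.0, -162.4]
force: [0.4, -0.2, -2.3]
gripper_width: 49.6
```

```bash
python3 -c "
from h import *
go(442.5,-239.7,16.5,3)
save('wrist','w7.png')
import cv2
a=cv2.imread('pics/w6.png');b=cv2.imread('pics/w7.png');cv2.imwrite('pics/c7.png',cv2.resize(np.hstack([a,b]),(800,300)))"
```

```text
t 11.5 tcp [465.5 -15.1 115.1] w 49.6 q [ -3.  14. 113.  -0.  53.  97.]
slide cm [ 9.86 22.51 -1.63] turn [-0.226  0.    -0.   ] flip 180
toolaxes in world [[-0.0, -0.173, -0.985], [-0.0, -0.985, 0.173], [-1.0, 0.0, 0.0]]
```

View pics/c7.png

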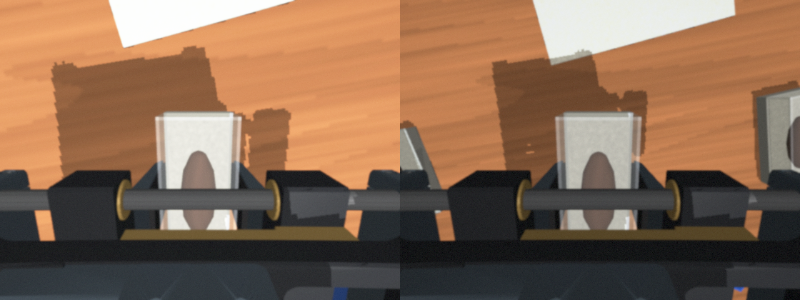

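arm_command:
  slide:
    - [0,0,4]
    - [0,0,0]
    - [0,0,-4]
    - [0,0,0]
    - [0,0,4]
    - [0,0,4]
    - [0,0,0]
    - [0,0,-4]
    - [0,0,-4]
    - [0,0,0]
    - [0,0,4]
    - [0,0,4]
    - [0,0,0]
    - [0,0,-4]
    - [0,0,-4]
    - [0,0,0]
    - [0,0,0]
    - [0,0,0]
    - [0,0,0]
  turn:
    - [0,0,0]
    - [0,0,0]
    - [0,0,0]
    - [0,0,0]
    - [0,0,0]
    - [0,0,0]
    - [0,0,0]
    - [0,0,0]
    - [0,0,0]
    - [0,0,0]
    - [0,0,0]
    - [0,0,0]
    - [0,0,0]
    - [0,0,0]
    - [0,0,0]
    - [0,0,0]
    - [0,0,0]
    - [0,0,0]
    - [0,0,0]
  grip: [255,255,255,255,255,255,255,255,255,255,255,255,255,255,255,255,255,255,255]

```text
time_s: 13.13
ee_pos: [466.2, -15.2, 115.8]
ee_rot: [-177.4, 89.9, -7.4]
force: [-1.3, -0.2, -2.1]
gripper_width: 49.8
```

```bash
python3 -c "
from h import *
go(466,-15,15.8,-10)
save('wrist','w8.png')
import cv2
a=cv2.imread('pics/w6.png');b=cv2.imread('pics/w8.png');cv2.imwrite('pics/c8.png',cv2.resize(np.hstack([a,b]),(800,300)))"
```

```text
t 13.13 tcp [466.2 -15.2 115.8] w 49.8 q [ -3.  14. 112.  -0.  53.  97.]
slide cm [10.   -0.02  0.05] turn [ 0.    -0.002  0.   ] flip 180
toolaxes in world [[0.002, -0.173, -0.985], [-0.0, -0.985, 0.173], [-1.0, -0.0, -0.002]]
```

View pics/c8.png

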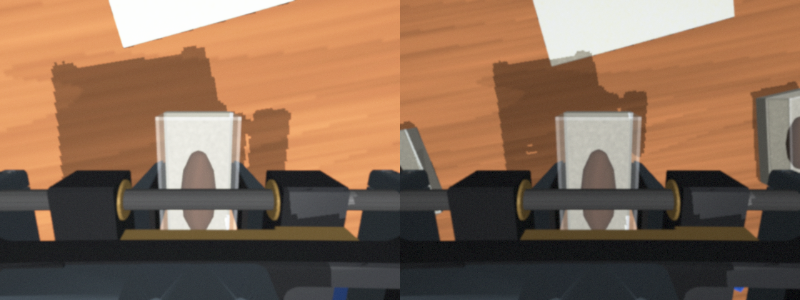

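Pod tip still at row ~150 of the half-panel, unmoved: the middle box is sound. I'll set it back.

arm_command:
  slide:
    - [2.5,0,0]
    - [5,0,0]
    - [7,0,0]
    - [8.3,0,0]
    - [9,0,0]
    - [9.4,0,0]
    - [9.7,0,0]
    - [9.85,0,0]
    - [9.95,0,0]
    - [9.95,0,0]
    - [9.95,0,0]
    - [9.95,0,0]
    - [9.95,0,0]
    - [9.95,0,0]
    - [9.95,0,0]
    - [9.95,0,0]
    - [9.95,0,0]
  turn:
    - [0,0,0]
    - [0,0,0]
    - [0,0,0]
    - [0,0,0]
    - [0,0,0]
    - [0,0,0]
    - [0,0,0]
    - [0,0,0]
    - [0,0,0]
    - [0,0,0]
    - [0,0,0]
    - [0,0,0]
    - [0,0,0]
    - [0,0,0]
    - [0,0,0]
    - [0,0,0]
    - [0,0,0]
  grip: [255,255,255,255,255,255,255,255,255,255,255,0,0,0,0,0,0]

```text
time_s: 14.6
ee_pos: [465.6, -15.2, 16.0]
ee_rot: [168.1, 90.0, -21.9]
force: [-1.0, -0.5, 1.3]
gripper_width: 86.7
```

```bash
python3 -c "
from h import *
print(env.state()['force'])
go(477.5,223,120,2)"
```

```text
[-0.98053926 -0.45118557  1.26871822]
t 14.6 tcp [465.6 -15.2  16. ] w 86.7 q [ -3.  23. 119.  -0.  38.  97.]
slide cm [-10.4  -23.67   2.95] turn [-0.209 -0.    -0.   ] flip 180
toolaxes in world [[0.0, -0.173, -0.985], [-0.0, -0.985, 0.173], [-1.0, 0.0, -0.0]]
```

arm_command:
  slide:
    - [-3,0,0]
    - [-7,0,0]
    - [-10.4,0,0]
    - [-10.4,-23.7,2.9]
    - [-10.4,-23.7,2.9]
    - [-10.4,-23.7,2.9]
    - [-10.4,-23.7,2.9]
    - [-10.4,-23.7,2.9]
    - [-10.4,-23.7,2.9]
    - [-10.4,-23.7,2.9]
    - [-10.4,-23.7,2.9]
    - [-10.4,-23.7,2.9]
  turn:
    - [0,0,0]
    - [0,0,0]
    - [0,0,0]
    - [-0.209,0,0]
    - [-0.209,0,0]
    - [-0.209,0,0]
    - [-0.209,0,0]
    - [-0.209,0,0]
    - [-0.209,0,0]
    - [-0.209,0,0]
    - [-0.209,0,0]
    - [-0.209,0,0]
  grip: [0,0,0,0,0,0,0,0,0,0,0,0]

```text
time_s: 15.6
ee_pos: [477.5, 222.7, 119.6]
ee_rot: [43.6, 89.9, -134.3]
force: [0.8, -0.1, -0.1]
gripper_width: 91.0
```

```bash
python3 -c "
from h import *
go(477.5,223,15.3,2)
save('wrist','w9.png');_,d=save('top','t9.png');W=cloud('top',d)
for k,(x,y) in {'M':(466,-15),'R':(442,-240)}.items():
  m=(d>0)&(W[...,2]>38)&(W[...,2]<60)&(np.hypot(W[...,0]-x,W[...,1]-y)<70)
  if m.sum()>30: print(k,m.sum(),cv2.minAreaRect(W[m][:,:2].astype(np.float32)))
a=cv2.imread('pics/w9.png');b=cv2.imread('pics/t9.png');cv2.imwrite('pics/c9.png',cv2.resize(np.hstack([a,b]),(800,300)))"
```

```text
t 15.6 tcp [477.5 222.7 119.6] w 91.0 q [ 24.  19. 105.  -0.  56. 112.]
slide cm [ 1.043e+01 -4.000e-02 -1.000e-02] turn [ 0.     0.001 -0.001] flip 180
toolaxes in world [[-0.001, 0.035, -0.999], [-0.001, -0.999, -0.035], [-1.0, 0.001, 0.001]]
M 991 ((466.1670227050781, -14.072921752929688), (49.865413665771484, 110.3275375366211), 80.03186798095703)
R 1052 ((442.4377136230469, -239.6687774658203), (109.86074829101562, 52.46501922607422), 2.6449639797210693)
```

View pics/c9.png

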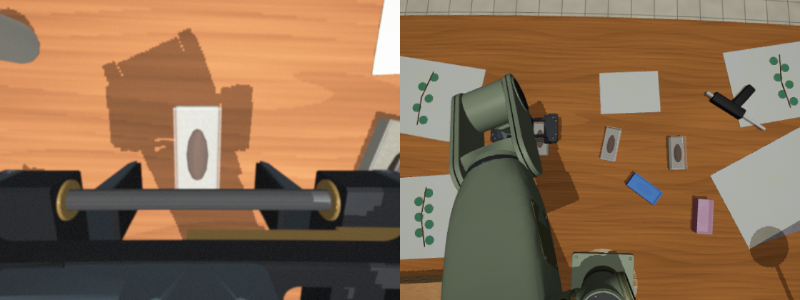

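arm_command:
  slide:
    - [3,0,0]
    - [6,0,0]
    - [8,0,0]
    - [9.5,0,0]
    - [10.4,0,0]
    - [10.4,0,0]
    - [10.4,0,0]
    - [10.4,0,0]
    - [10.4,0,0]
    - [10.4,0,0]
    - [10.4,0,0]
    - [10.4,0,0]
    - [10.4,0,0]
    - [10.4,0,0]
  turn:
    - [0,0,0]
    - [0,0,0]
    - [0,0,0]
    - [0,0,0]
    - [0,0,0]
    - [0,0,0]
    - [0,0,0]
    - [0,0,0]
    - [0,0,0]
    - [0,0,0]
    - [0,0,0]
    - [0,0,0]
    - [0,0,0]
    - [0,0,0]
  grip: [0,0,0,0,0,0,255,255,255,255,255,255,255,255]
  newtons: 35

```text
time_s: 16.87
ee_pos: [478.2, 223.5, 16.3]
ee_rot: [-155.2, 90.0, 26.8]
force: [-0.3, 0.1, 1.9]
gripper_width: 50.1
```

```bash
python3 -c "
from h import *
go(477.5,223,15,2)
save('wrist','w10.png')"
```

```text
t 16.87 tcp [478.2 223.5  16.3] w 50.1 q [ 24.  27. 111.   0.  42. 112.]
slide cm [0.13 0.04 0.07] turn [-0.    -0.001  0.   ] flip 180
toolaxes in world [[0.001, 0.035, -0.999], [0.0, -0.999, -0.035], [-1.0, -0.0, -0.001]]
```

arm_command:
  slide:
    - [-2,0,0]
    - [-5,0,0]
    - [-8,0,0]
    - [-10,0,0]
    - [-10,0,3]
    - [-10,0,3]
    - [-10,0,-3]
    - [-10,0,-3]
    - [-10,0,3]
    - [-10,0,3]
    - [-10,0,-3]
    - [-10,0,-3]
    - [-10,0,3]
    - [-10,0,3]
    - [-10,0,-3]
    - [-10,0,-3]
    - [-10,0,0]
    - [-10,0,0]
    - [-10,0,0]
    - [-10,0,0]
  turn:
    - [0,0,0]
    - [0,0,0]
    - [0,0,0]
    - [0,0,0]
    - [0,0,0]
    - [0,0,0]
    - [0,0,0]
    - [0,0,0]
    - [0,0,0]
    - [0,0,0]
    - [0,0,0]
    - [0,0,0]
    - [0,0,0]
    - [0,0,0]
    - [0,0,0]
    - [0,0,0]
    - [0,0,0]
    - [0,0,0]
    - [0,0,0]
    - [0,0,0]
  grip: [255,255,255,255,255,255,255,255,255,255,255,255,255,255,255,255,255,255,255,255]

```text
time_s: 18.58
ee_pos: [478.1, 223.2, 115.5]
ee_rot: [84.9, 90.0, -93.0]
force: [0.0, 0.4, -2.5]
gripper_width: 49.9
```

```bash
python3 -c "
from h import *
go(442.5,-239.7,16.5,3)
save('wrist','w11.png')
import cv2
a=cv2.imread('pics/w10.png');b=cv2.imread('pics/w11.png');cv2.imwrite('pics/c11.png',cv2.resize(np.hstack([a,b]),(800,300)))"
```

```text
t 18.58 tcp [478.1 223.2 115.5] w 49.9 q [ 24.  19. 105.  -0.  56. 112.]
slide cm [ 9.91 46.14  5.18] turn [-0.017  0.    -0.   ] flip 180
toolaxes in world [[-0.0, 0.035, -0.999], [-0.0, -0.999, -0.035], [-1.0, 0.0, 0.0]]
```

View pics/c11.png

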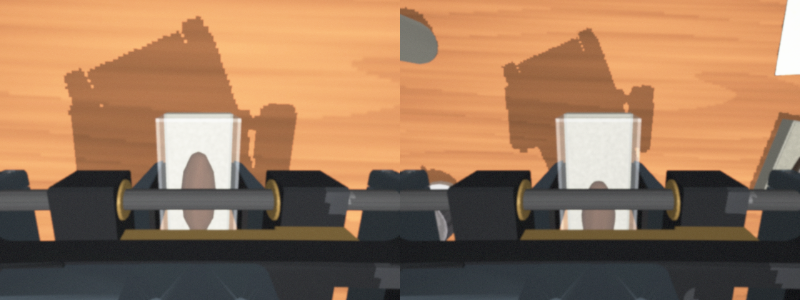

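```bash
python3 -c "
from h import *
for n,c in (('t9','top'),('scene0','scene')):
  im=cv2.imread(f'pics/{n}.png');d=np.load(f'pics/{n}.png.npy');W=cloud(c,d)
  m=(im.min(2)>140)&(abs(W[...,0]-655)<110)&(abs(W[...,1]+80)<140)&(W[...,2]<12)
  n,l,s,_=cv2.connectedComponentsWithStats(m.astype(np.uint8));k=1+s[1:,4].argmax();q=W[l==k]
  print(cv2.minAreaRect(q[:,:2].astype(np.float32)),np.median(q[:,2]))
go(655,-80,135,2)"
```

```text
((657.17529296875, -78.70040130615234), (150.21951293945312, 209.43971252441406), 3.95357608795166) 1.8596555619661785
((656.3846435546875, -79.0608139038086), (153.3427734375, 211.04940795898438), 4.037570476531982) 1.718095090445786
t 18.63 tcp [478.5 223.4 115.7] w 50.2 q [ 24.  19. 105.  -0.  56. 112.]
slide cm [ -1.91  30.93 -16.58] turn [ 0.    -0.001 -0.   ] flip 180
toolaxes in world [[0.001, 0.035, -0.999], [-0.0, -0.999, -0.035], [-1.0, 0.0, -0.001]]
```

arm_command:
  slide:
    - [-2,0,0]
    - [-4,1,-0.5]
    - [-5.1,3,-1.6]
    - [-5.1,5.5,-3]
    - [-5.1,8,-4.4]
    - [-5.1,10.5,-5.7]
    - [-5.1,13,-7.1]
    - [-5.1,15.5,-8.4]
    - [-5.1,18,-9.8]
    - [-5.1,20.5,-11.2]
    - [-5.1,23,-12.5]
    - [-5.1,25.5,-13.9]
    - [-5.1,27.5,-15]
    - [-5.1,29,-15.8]
    - [-5.1,30,-16.3]
    - [-5.1,30.8,-16.8]
    - [-5.1,30.8,-16.8]
    - [-5.1,30.8,-16.8]
    - [-5.1,30.8,-16.8]
    - [-5.1,30.8,-16.8]
  turn:
    - [0,0,0]
    - [0,0,0]
    - [0,0,0]
    - [0,0,0]
    - [0,0,0]
    - [0,0,0]
    - [0,0,0]
    - [0,0,0]
    - [0,0,0]
    - [0,0,0]
    - [0,0,0]
    - [0,0,0]
    - [0,0,0]
    - [0,0,0]
    - [0,0,0]
    - [0,0,0]
    - [0,0,0]
    - [0,0,0]
    - [0,0,0]
    - [0,0,0]
  grip: [255,255,255,255,255,255,255,255,255,255,255,255,255,255,255,255,255,255,255,255]

```text
time_s: 20.3
ee_pos: [656.2, -77.6, 167.1]
ee_rot: [-42.4, 90.0, 139.7]
force: [0.1, 0.5, -2.8]
gripper_width: 50.0
```

```bash
python3 -c "
from h import *
go(657.5,-79,167,2)
print(env.state()['qvel'].round(2))
save('wrist','w12.png');_,d=save('scene','s12.png')
W=cloud('scene',d);m=(d>0)&(abs(W[...,0]-657)<62)&(abs(W[...,1]+79)<32)&(W[...,2]>145)&(W[...,2]<203)
m&=~((abs(W[...,0]-657)<20));q=W[m];print(m.sum(),q.min(0),q.max(0),np.percentile(q[:,2],[2,50,98]))
a=cv2.imread('pics/w12.png');b=cv2.resize(cv2.imread('pics/s12.png')[150:345,150:410],(560,420));cv2.imwrite('pics/c12.png',cv2.resize(np.hstack([a,b]),(800,300)))
"
```

```text
t 20.3 tcp [656.2 -77.6 167.1] w 50.0 q [-8. 28. 82.  0. 70. 80.]
slide cm [ 0.01  0.14 -0.12] turn [0.001 0.    0.   ] flip 180
toolaxes in world [[-0.0, 0.036, -0.999], [0.0, -0.999, -0.036], [-1.0, -0.0, 0.0]]
[ 0.02 -0.07 -0.03 -0.03  0.02  0.02]
497 [ 603.40532693 -103.59956487  149.00985311] [713.82090607 -50.94181062 202.8500898 ] [153.92206715 197.19162088 202.49419907]
```

View pics/c12.png

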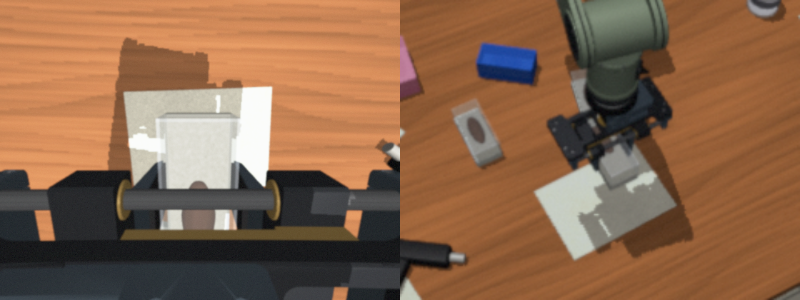

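arm_command:
  slide:
    - [0,0.1,0]
    - [0,0.1,0]
    - [0,0.1,0]
    - [0,0.1,0]
    - [0,0.1,0]
    - [0,0.1,0]
  turn:
    - [0,0,0]
    - [0,0,0]
    - [0,0,0]
    - [0,0,0]
    - [0,0,0]
    - [0,0,0]
  grip: [255,255,255,255,255,255]

```text
time_s: 20.9
ee_pos: [656.7, -79.7, 167.0]
ee_rot: [120.8, 90.0, -57.2]
force: [-0.6, 0.5, -2.4]
gripper_width: 50.0
```

```bash
python3 -c "
from h import *
go(657.5,-79,167,2)
print(env.job_done())"
```

```text
t 20.9 tcp [656.7 -79.7 167. ] w 50.0 q [-8. 28. 82. -0. 70. 80.]
slide cm [-0.   -0.07 -0.09] turn [-0. -0. -0.] flip 180
toolaxes in world [[0.0, 0.035, -0.999], [-0.0, -0.999, -0.035], [-1.0, 0.0, -0.0]]
the job is handed in; nothing more can be done
None
```

The left box is the one that rattles. The arm is now holding it level and still over the middle of the white card, about 15 cm above it. I handed the job in at 20.9 s.

- **Sound boxes:** I shook the right and middle boxes twice each, clear of the bench, and their pods stayed centred. I set both back upright. The top camera found them within about 0.3 mm and 0.5° of where they stood.
- **Rattling box:** On its first shake, the left box's pod slid plainly to the robot-side end and stayed there.
- **Final hold:** The last reading put the tool centre within about 1 mm of the card's measured centre (657, −79 mm), with jaws at 50 mm on the box and a 35 N grip set.
- **Bystanders:** I did not move the glue bottle, glue gun, pen pot or the blue and pink look-alikes. I did not measure their positions again at the end.

None of the checks failed or disagreed.

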